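# Set the photometer's filter lever to the third click

### The job

On the photometer, push the black filter lever with a fingertip all the way back to its home stop (the end of the slot on the lamp-housing side), then push it the other way, counting clicks from home, and leave it resting in the third click without ever running past into the fourth. Only push the lever, do not pinch it between the fingers, and leave the glassware and other things undisturbed.

Things in the scene. Friction and masses are not known exactly. Their poses are not given: they have to be found in the camera images.
- photometer: White instrument fixed to the bench, 200 (its x) x 280 (its y) x 85 mm high; origin at the centre of its underside, z up, -x is its front with the display. A straight slot runs along y in the flat top at x = -35 mm; nothing but the lever stands within 35 mm of the slot's line. At the back of the top stand a finned lamp housing (+y end) and a round black cap (-y end).
- lamp_housing (a point): Centre of the top of the dark finned lamp housing, a block 75 (x) x 65 (y) mm, 55 mm tall above the photometer's top, at x = 55, y = +95 mm of the photometer. The home stop is the slot's end on this (+y) side.
- well_cap (a point): Top of the round black sample-well cap, 52 mm diameter, 26 mm tall with its knob, fixed on the photometer's top at x = 55, y = -95 mm. It marks the slot's other end.
- filter_lever (a joint): Lever travel in m, towards the photometer's -y: 0 = home, at the hard stop; 0.100 = other end. Clicks every 20 mm: first 0.020, second 0.040, third 0.060, fourth 0.080 (home not counted). Leaving a click takes about 6 N, falling to nothing 10 mm on, where the lever snaps ahead by itself into the next click; let go anywhere it settles in the nearest. Starts in the first or second click.
- lever_top (a point): Centre of the top face of the black lever tab, an upright block 24 mm (photometer's x) x 14 mm (y, the way it slides), its sides 3 to 32 mm above the photometer's top; this point is 117 mm above the bench. At home it lies at x = -35, y = +50 mm of the photometer, in the third click at y = -10 mm. Axes parallel to the photometer's.
- vial: small amber glass vial with black cap, 22 mm diameter, 42 mm tall, standing loose on the photometer's top. Origin at the centre of its underside; not part of the job.
- cuvette_box: grey closed plastic box 50 x 36 x 28 mm lying loose on the photometer's top. Origin at the centre of its underside; not part of the job.
- beaker: empty glass beaker, 64 mm diameter, 85 mm tall, on the bench at the photometer's -y side. Origin at the centre of its underside; not part of the job.
- reagent_small: small amber bottle, 56 mm diameter, 110 mm tall, on the bench at the photometer's +y side. Origin at the centre of its underside; not part of the job.
- reagent_big: big amber bottle, 84 mm diameter, 190 mm tall, on the left of the bench. Origin at the centre of its underside; not part of the job.
- white_bottle: white plastic bottle, 60 mm diameter, 150 mm tall, on the right of the bench. Origin at the centre of its underside; not part of the job.

How it is judged:
By the outcome, as a careful person would: the job done as asked, in the order asked, and still so for the second after the job is handed in, with the robot touching nothing.
It also fails if it takes over 43 s, if anything falls off the work surface, if the arm or the gripper's body presses on something with over 40 N, if the wrist force passes 120 N, or if a joint passes its speed limit or range.

### The arm

A 6-joint arm with a two-finger parallel gripper is mounted at the origin on the work surface. World frame = base frame: x ahead of the robot, y to its left, z up, the work surface at z = 0. Lengths are in mm, angles in rad, forces in N, time in s.
With the tool pointing down it reaches from about 275 to 825 mm from the base axis. Payload 4.9 kg.
Tool frame: the origin (TCP) lies between the finger pads; the fingertips stand 17 mm ahead of it and the grasp point (between the pads) lies 2 mm behind it; z points along the fingers, x is the direction in which the jaws open and shut, and the axes are right-handed (so a half turn about z gives the same grasp; the last joint's range is limited). The gripper opens to 85 mm and grips with 20 to 120 N. Pads are 22 mm wide; open, the fingers measure 114 mm over their backs; the gripper's body (76 mm by 85 mm) begins 54 mm behind the grasp point. The pads swing forward as they close: fully open they stand 13 mm farther back than shut.
Start: joints at [-1.436, 0.326, -0.193, 1.052, 0, 1.437], TCP at [146.077, -530.264, 248.281] pointing down, gripper open.
Joint ranges: [-2.65, 2.65], [-0.97, 1.79], [-1.3, 1.35], [-1.93, 2.1], [-1.47, 1.37], [-3.14, 3.14]. Speed limits (rad/s): [2.57, 2.57, 3.14, 3.14, 3.14, 3.14].

### API

Orientations are given as a rotation vector (axis times angle).
In Python, from bench import r, optics gives the robot as it stands. The module is installed in compiled form; this text tells all that it offers.
- The arm moves only by the shell command python3 -m crank 'ROWS' [FORCE]. ROWS is JSON, one flat list of numbers, 7 for each row, row after row: the shift along the tool's x, y, z in mm, then the turn, a rotation vector about the tool's x, y, z in degrees, then the gripper's target within -1 to 1 (shut at 1, half-way at 0, fully open at -1). A call has 1 to 20 rows; each row shifts and turns the commanded pose from where the row before left it, along the tool's axes as they then stand; what a row does not reach is not made up. A row lasts 1/12 s, in which the tool goes at most 41.7 mm and 7.16 degrees, less where a joint would pass 70% of its speed; a pose out of reach is approached as far as the arm can. A call is refused whole if a number of a shift passes 41.7 or a number of a turn 7.16, either way. A call with a gripper value outside its range is refused whole. The fingers move at their own pace and stop on an object; FORCE is the grip in N (left out, the last holds). Time passes only in rows, so rows that do not move let the fingers close. It gives the time, the measured TCP pose, the force and the opening at its end, in the units of the state.
- r.sense(): the state, without advancing time (a new reading comes with each control period).
- optics.grab_frame(name): name is "scene" or "top" or "wrist"; returns a dict with "frame" (400x640x3 uint8, red, green, blue), "intrinsics" (3x3 intrinsics, pixels), "world_to_cam" (4x4, takes a point from world to camera coordinates); the wrist camera has in their place "mount" (4x4, takes a point from camera to tool coordinates, whose origin is the TCP and whose axes are the tool frame's). Camera axes: x right, y down, z forward; pixel columns grow to the right and rows downward; lengths in mm; the calibration is good to about 2 mm. A picture is of the moment at which its call begins: read the wrist's pose just before it. There is no depth.
- r.job_done(): hands the job in, once; it reports no verdict.
The state is a dict: "clock": time; "joints": joint angles; "dq": joint speeds; "joint_efforts": joint torques, N m; "ee_pos": TCP position; "orientation": TCP orientation; "wrist_force": force on the tool from outside, world axes, zero at the start; "wrist_torque": the same for the moment, N m; "grip_width": finger opening in mm.
Only numpy, scipy, OpenCV 4.12 (cv2) and the standard library are available. Lean on these libraries where they do the work, as an engineer would, in place of code of your own. Each camera call takes 0.05 s, during which the arm holds its last target. There are 200 camera calls.

## Working session

There is one attempt and no reset: what is moved stays moved. The work goes in short steps, Python scripts to look and compute and a shell command to move; the robot and the scene stay as the last step left them, time stands still between calls to the robot, and variables do not carry over. Pictures are saved under pics/ and viewed, about 8 in all and at most 12, crops included, and the job is handed in when it is done.

```bash
mkdir -p pics; python3 - <<'E'
from bench import r, optics
import cv2,numpy as np
np.set_printoptions(suppress=True,precision=4)
for n in ["scene","top"]:
    d=optics.grab_frame(n); cv2.imwrite(f"pics/{n}0.png",d["frame"][:,:,::-1]); np.savez(f"pics/{n}0.npz",K=d["intrinsics"],T=d["world_to_cam"]); print(d["intrinsics"],d["world_to_cam"])
print(r.sense())
E
```

```text
[[506.7033   0.     322.5671]
 [  0.     506.7033 196.4176]
 [  0.       0.       1.    ]] [[   0.1367    0.9903    0.0248  -97.1134]
 [   0.5258   -0.0513   -0.849  -185.4791]
 [  -0.8395    0.1291   -0.5277 1885.6659]
 [   0.        0.        0.        1.    ]]
[[429.3922   0.     315.6302]
 [  0.     429.3922 211.7231]
 [  0.       0.       1.    ]] [[   0.0115   -0.9999   -0.0116   46.1943]
 [  -0.9952   -0.0103   -0.0973  546.8477]
 [   0.0971    0.0126   -0.9952 1526.3338]
 [   0.        0.        0.        1.    ]]
{'clock': 0.1, 'joints': array([-1.4362,  0.3269, -0.1935,  1.052 , -0.    ,  1.4366]), 'dq': array([-0.0005, -0.003 ,  0.0024, -0.0005, -0.0003, -0.0007]), 'joint_efforts': array([  0.0016, -44.4238,  26.3039,   0.0078,  -0.0001,   0.    ]), 'ee_pos': array([ 145.9898, -529.7552,  247.5644]), 'orientation': array([-2.4982,  1.9031,  0.0018]), 'wrist_force': array([-0.7351,  0.4158, -0.2496]), 'wrist_torque': array([-0.0369, -0.0266, -0.0086]), 'grip_width': 85.56602895207965}
```

View pics/scene0.png

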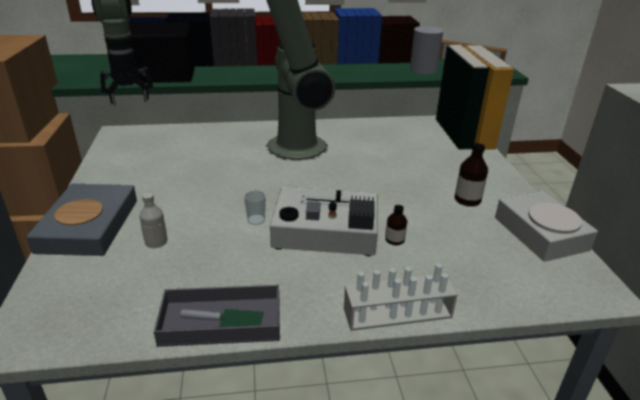

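View pics/top0.png

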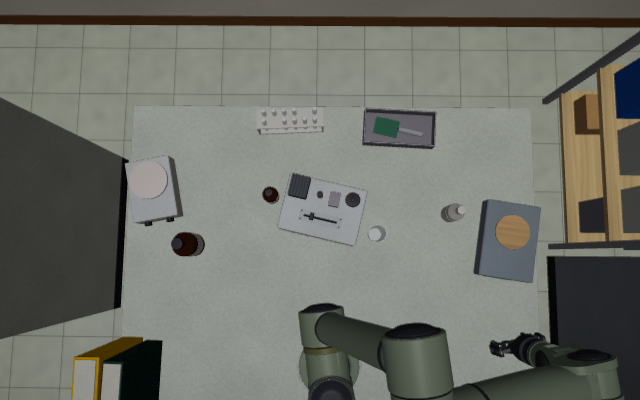

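The scene view shows the photometer mid-bench, with the lever around (338,197). In the top view the photometer is at about (323,209) and the lever near (310,215). I'll enlarge the top view.

```bash
python3 - <<'E'
import cv2
im=cv2.imread("pics/top0.png")[165:255,265:385]
cv2.imwrite("pics/c1.png",cv2.resize(im,None,fx=6.5,fy=6.5,interpolation=cv2.INTER_CUBIC))
E
```

```text
(no output)
```

View pics/c1.png

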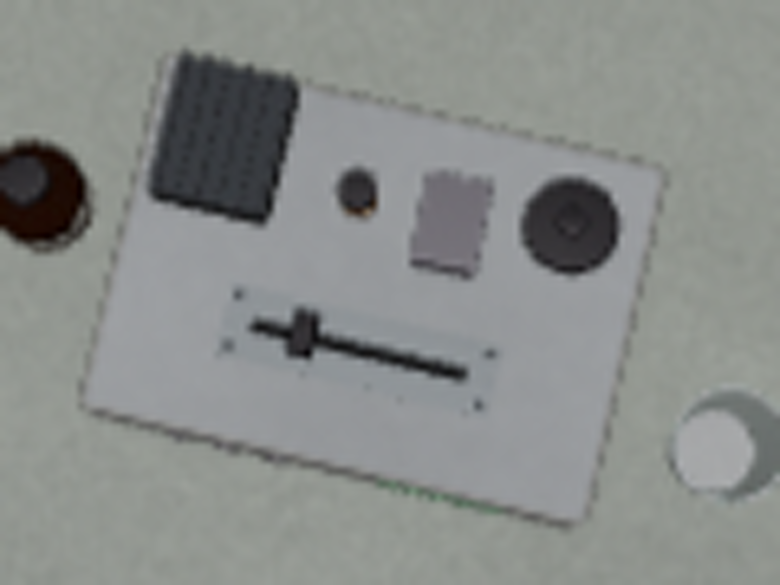

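The crop shows the top-face corners at about (168,50), (664,168), (583,525) and (83,408). The slot runs from (250,326) to (467,374), with the lever near (303,332). I'll fit the pose from these.

```bash
cat > h.py <<'E'
import numpy as np
from scipy.optimize import least_squares
d=np.load("pics/top0.npz");K,T=d["K"],d["T"]
def ray(px,z,K=K,T=T):
    R,t=T[:3,:3],T[:3,3];c=-R.T@t;v=R.T@np.linalg.solve(K,[*px,1]);return c+v*(z-c[2])/v[2]
def up(c): return (265-0.5+(c[0]+.5)/6.5, 165-0.5+(c[1]+.5)/6.5)
E
python3 - <<'E'
from h import *
np.set_printoptions(suppress=True,precision=2)
# (crop px, z, local xy)
P=[((168,50),85,(100,140)),((664,168),85,(100,-140)),((583,525),85,(-100,-140)),((83,408),85,(-100,140)),((570,225),105,(55,-95)),((226,136),140,(55,95))]
W=np.array([ray(up(c),z)[:2] for c,z,_ in P]);L=np.array([l for *_,l in P])
def f(p):
    c,s=np.cos(p[2]),np.sin(p[2]);return (L@np.array([[c,s],[-s,c]])+p[:2]-W).ravel()
s=least_squares(f,[500,0,-.2]);print(s.x,np.degrees(s.x[2]));print(s.fun.reshape(-1,2))
p=s.x;c,sn=np.cos(p[2]),np.sin(p[2]);R=np.array([[c,-sn],[sn,c]])
for n,q,z in [("lever",(303,330),117),("slot+",(250,326),85),("slot-",(467,374),85),("vial",(357,188),127),("box",(455,220),113)]:
    w=ray(up(q),z);print(n,w,"local",R.T@(w[:2]-p[:2]))
for l in [(-35,50),(-35,-10),(-35,30),(-35,10)]: print(l,R@l+p[:2])
E
```

```text
[551.02  28.73  -0.22] -12.6674313528869
[[ 0.22  1.73]
 [ 0.63 -3.57]
 [-2.68 -2.67]
 [-0.6   3.49]
 [ 0.53 -1.63]
 [ 1.91  2.64]]
lever [524.97  66.   117.  ] local [-33.59  30.65]
slot+ [529.67  95.14  85.  ] local [-35.39  60.11]
slot- [505.15 -21.15  85.  ] local [-33.82 -58.73]
vial [598.87  38.48 127.  ] local [44.55 20.  ]
box [584.34 -13.27 113.  ] local [ 41.72 -33.67]
(-35, 50) [527.84  85.19]
(-35, -10) [514.68  26.65]
(-35, 30) [523.45  65.68]
(-35, 10) [519.06  46.16]
```

Reading 1: the lever is at local y of about 30.6, which is the first click. The photometer is at (551,29) with yaw −12.7°. With tool x along the photometer's x, tool y points along the click direction (its −y). I'll rotate the tool by −62° about tool z, shut the gripper, and travel.

```bash
python3 -m crank '[0,0,0,0,0,-6.88,1, 0,0,0,0,0,-6.88,1, 0,0,0,0,0,-6.88,1, 0,0,0,0,0,-6.88,1, 0,0,0,0,0,-6.88,1, 0,0,0,0,0,-6.88,1, 0,0,0,0,0,-6.88,1, 0,0,0,0,0,-6.88,1, 0,0,0,0,0,-6.88,1, 6,-15.5,0,0,0,0,1, 12,-31,0,0,0,0,1, 12,-31,0,0,0,0,1, 12,-31,0,0,0,0,1, 12,-31,0,0,0,0,1, 12,-31,0,0,0,0,1, 12,-31,0,0,0,0,1, 12,-31,0,0,0,0,1, 12,-31,0,0,0,0,1, 12,-31,0,0,0,0,1, 6,-15.5,0,0,0,0,1]' 30; python3 -m crank '[6,-15.5,0,0,0,0,1, 12,-31,0,0,0,0,1, 12,-31,0,0,0,0,1, 12,-31,0,0,0,0,1, 12,-31,0,0,0,0,1, 12,-31,0,0,0,0,1, 12,-31,0,0,0,0,1, 12,-31,0,0,0,0,1, 12,-31,0,0,0,0,1, 12,-31,0,0,0,0,1, 6,-15.5,0,0,0,0,1, 0,0,0,0,0,0,1,0,0,0,0,0,0,1]'
python3 - <<'E'
from bench import r,optics
import numpy as np,cv2
s=r.sense();d=optics.grab_frame("wrist")
cv2.imwrite("pics/w0.png",d["frame"][:,:,::-1]);np.savez("pics/w0.npz",K=d["intrinsics"],M=d["mount"],p=s["ee_pos"],o=s["orientation"])
np.set_printoptions(suppress=True,precision=3)
print(s["clock"],s["ee_pos"],s["orientation"],s["grip_width"],s["wrist_force"],d["mount"])
E
```

```text
clock: 1.77
ee_pos: [332.0, -251.1, 248.1]
orientation: [-3.121, 0.343, 0.0]
wrist_force: [-0.1, -0.1, -0.2]
grip_width: -0.3
clock: 2.85
ee_pos: [516.0, 22.6, 247.7]
orientation: [3.122, -0.344, -0.002]
wrist_force: [-0.1, -0.3, -0.9]
grip_width: 0.2
2.85 [516.046  22.578 247.664] [ 3.122 -0.344 -0.002] 0.22437943262174978 [-0.055 -0.335 -0.892] [[   1.       0.001   -0.      -0.197]
 [  -0.001    0.962    0.274  -69.123]
 [   0.001   -0.274    0.962 -125.714]
 [   0.       0.       0.       1.   ]]
```

View pics/w0.png

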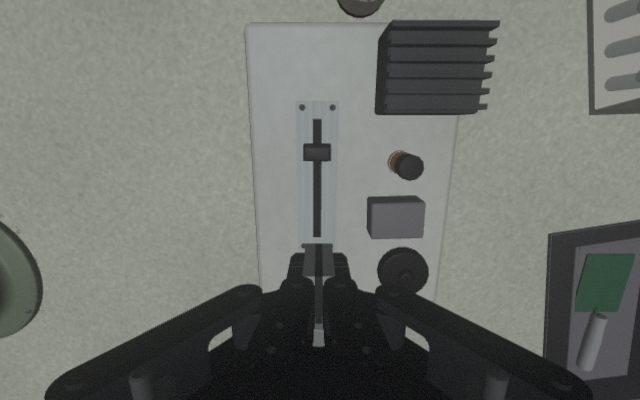

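The wrist view shows the lever top at about (317,149), the slot running from (317,119) to (317,237), and the shut fingers at the bottom centre. The slot is well aligned with the image column. Next I'll locate the lever relative to the tool.

```bash
python3 - <<'E'
from h import *
from scipy.spatial.transform import Rotation as Ro
np.set_printoptions(suppress=True,precision=1)
d=np.load("pics/w0.npz");R=Ro.from_rotvec(d["o"]).as_matrix();Tw=np.eye(4);Tw[:3,:3]=R;Tw[:3,3]=d["p"]
T2=np.linalg.inv(Tw@d["M"])
for n,q,z in [("lever",(317,148.5),117),("s+",(317,119),85),("s-",(317,237),85),("c+",(247,23),85),("levBottomEdgeTop",(317,153),117)]:
    w=ray(q,z,d["K"],T2);print(n,w,"tool",R.T@(w-d["p"]))
E
```

```text
lever [524.8  69.5 117. ] tool [ -1.5 -47.8 130.6]
s+ [530.   93.5  85. ] tool [ -1.6 -72.3 162.6]
s- [504.2 -22.1  85. ] tool [ -1.6  46.1 162.7]
c+ [488.3 184.1  85. ] tool [ -62.  -151.7  162.7]
levBottomEdgeTop [524.   65.8 117. ] tool [ -1.5 -44.  130.6]
```

Both cameras agree within about 1–2 mm: TCP at local y of about −13.4, lever in the first click. I'll lower the tip to about z=95 on the lever's −y side, then approach.

```bash
python3 -m crank '[-1.5,0,10,0,0,0,1, 0,0,20,0,0,0,1, 0,0,20,0,0,0,1, 0,0,20,0,0,0,1, 0,0,20,0,0,0,1, 0,0,20,0,0,0,1, 0,0,15,0,0,0,1, 0,0,7,0,0,0,1, 0,0,3,0,0,0,1, 0,0,0,0,0,0,1, 0,-5,0,0,0,0,1, 0,-5,0,0,0,0,1, 0,-5,0,0,0,0,1, 0,0,0,0,0,0,1]'
python3 -m crank '[0,-2,0,0,0,0,1, 0,-2,0,0,0,0,1, 0,-2,0,0,0,0,1, 0,-2,0,0,0,0,1, 0,-2,0,0,0,0,1, 0,-2,0,0,0,0,1, 0,0,0,0,0,0,1]'
python3 -m crank '[0,-2,0,0,0,0,1, 0,-2,0,0,0,0,1, 0,-2,0,0,0,0,1, 0,-2,0,0,0,0,1, 0,0,0,0,0,0,1]'
```

```text
clock: 4.07
ee_pos: [518.9, 38.0, 114.0]
orientation: [-3.122, 0.345, -0.003]
wrist_force: [-0.2, 0.2, -1.1]
grip_width: 0.0
clock: 4.65
ee_pos: [520.8, 48.6, 113.3]
orientation: [3.122, -0.347, -0.0]
wrist_force: [-0.8, -0.8, 0.6]
grip_width: 0.3
clock: 5.07
ee_pos: [522.4, 55.9, 113.3]
orientation: [3.121, -0.348, -0.0]
wrist_force: [-0.3, -2.1, 1.6]
grip_width: 0.2
```

```bash
python3 -m crank '[0,-2,0,0,0,0,1, 0,-2,0,0,0,0,1, 0,-2,0,0,0,0,1, 0,-2,0,0,0,0,1, 0,0,0,0,0,0,1]'
python3 -m crank '[0,-1,0,0,0,0,1, 0,-1,0,0,0,0,1, 0,0,0,0,0,0,1, 0,0,0,0,0,0,1]'
python3 -m crank '[0,-1,0,0,0,0,1, 0,-1,0,0,0,0,1,0,0,0,0,0,0,1, 0,0,0,0,0,0,1]'
```

```text
clock: 5.48
ee_pos: [524.5, 65.0, 113.2]
orientation: [-3.122, 0.346, -0.0]
wrist_force: [0.1, 1.4, 0.4]
grip_width: 0.0
clock: 5.82
ee_pos: [524.7, 66.3, 113.3]
orientation: [-3.122, 0.347, 0.0]
wrist_force: [-0.4, -0.4, -0.9]
grip_width: 0.2
clock: 6.15
ee_pos: [525.2, 68.0, 113.3]
orientation: [3.122, -0.347, 0.0]
wrist_force: [-1.1, -0.4, 0.4]
grip_width: -0.3
```

```bash
python3 -m crank '[0,-1,0,0,0,0,1, 0,-1,0,0,0,0,1,0,0,0,0,0,0,1, 0,0,0,0,0,0,1]'
python3 -m crank '[0,-1,0,0,0,0,1, 0,0,0,0,0,0,1, 0,0,0,0,0,0,1]'
```

```text
clock: 6.48
ee_pos: [525.2, 68.1, 113.3]
orientation: [3.117, -0.348, -0.001]
wrist_force: [-1.2, -7.2, 2.6]
grip_width: 0.0
clock: 6.73
ee_pos: [525.2, 68.3, 113.4]
orientation: [3.115, -0.349, -0.001]
wrist_force: [-2.8, -10.3, 2.3]
grip_width: 0.0
```

The TCP is blocked at local y of about 33 (32 expected for home), and the force is rising past the 6 N click force. I'll press a little more to confirm the stop, then back off, lift, and look.

```bash
python3 -m crank '[0,-1.5,0,0,0,0,1, 0,0,0,0,0,0,1, 0,0,0,0,0,0,1]'
python3 -m crank '[0,5,0,0,0,0,1, 0,5,0,0,0,0,1, 0,2,-10,0,0,0,1, 0,0,-15,0,0,0,1, 0,0,-15,0,0,0,1, 0,-10,0,0,0,0,1, 0,-13,0,0,0,0,1, 0,-13,0,0,0,0,1, 0,-13,0,0,0,0,1, 0,-10,0,0,0,0,1, 0,-6,0,0,0,0,1, 0,0,0,0,0,0,1]'
python3 - <<'E'
from bench import r,optics
import numpy as np,cv2
s=r.sense();p=s["ee_pos"]-[551.02,28.73,0];print(s["clock"],s["ee_pos"],s["orientation"],"localy",.2193*p[0]+.9757*p[1],"x",.9757*p[0]-.2193*p[1])
im=optics.grab_frame("scene")["frame"][:,:,::-1][170:260,265:385]
cv2.imwrite("pics/s1.png",cv2.resize(im,None,fx=6,fy=6,interpolation=cv2.INTER_CUBIC))
E
```

```text
clock: 6.98
ee_pos: [525.2, 68.4, 113.4]
orientation: [3.112, -0.35, -0.001]
wrist_force: [-4.9, -14.6, 4.7]
grip_width: -0.3
clock: 7.98
ee_pos: [537.7, 126.0, 152.7]
orientation: [-3.123, 0.343, 0.001]
wrist_force: [-0.6, -0.3, -0.0]
grip_width: -0.2
7.9833 [537.71973333 125.95854047 152.6960156 ] [-3.12266387e+00  3.43067975e-01  1.16846549e-03] localy 91.94913845232392 x -34.29928911685014
```

View pics/s1.png

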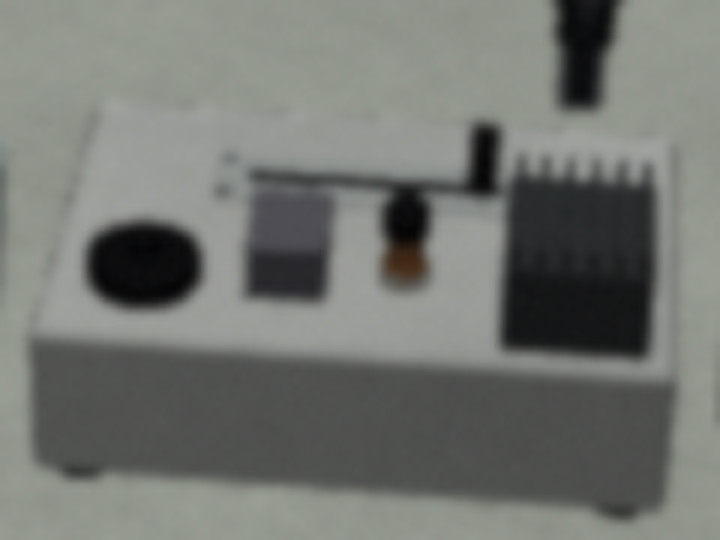

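The lever is at the slot's lamp-housing end, at about (485,160) in the crop, and nothing else has moved. Now I'll lower on its +y side and find contact.

```bash
python3 -m crank '[0,0,15,0,0,0,1, 0,0,15,0,0,0,1, 0,0,7,0,0,0,1, 0,0,2,0,0,0,1, 0,4,0,0,0,0,1, 0,5,0,0,0,0,1, 0,5,0,0,0,0,1, 0,4,0,0,0,0,1, 0,0,0,0,0,0,1,0,0,0,0,0,0,1]'
python3 -m crank '[0,2,0,0,0,0,1, 0,1,0,0,0,0,1, 0,0,0,0,0,0,1, 0,0,0,0,0,0,1]'
python3 -m crank '[0,1,0,0,0,0,1, 0,1,0,0,0,0,1, 0,0,0,0,0,0,1, 0,0,0,0,0,0,1]'
python3 -m crank '[0,1,0,0,0,0,1, 0,1,0,0,0,0,1, 0,0,0,0,0,0,1, 0,0,0,0,0,0,1]'
```

```text
clock: 8.87
ee_pos: [534.1, 106.3, 114.7]
orientation: [-3.122, 0.348, -0.001]
wrist_force: [0.4, 0.3, 0.2]
grip_width: -0.3
clock: 9.2
ee_pos: [533.2, 103.8, 114.3]
orientation: [-3.122, 0.347, 0.0]
wrist_force: [-0.6, 0.7, -0.5]
grip_width: -0.1
clock: 9.53
ee_pos: [533.0, 102.7, 114.3]
orientation: [-3.12, 0.346, -0.0]
wrist_force: [0.5, 5.4, -0.3]
grip_width: 0.1
clock: 9.87
ee_pos: [532.5, 100.9, 114.3]
orientation: [-3.12, 0.345, -0.0]
wrist_force: [0.7, 5.4, -1.2]
grip_width: -0.1
```

Contact came at TCP local y of about 68.3 (68.9 expected), which makes travel t ≈ 68.5 − y. I'll push steadily through clicks 1 and 2, watching force and position.

```bash
python3 -m crank '[0,2,0,0,0,0,1, 0,2,0,0,0,0,1, 0,2,0,0,0,0,1, 0,2,0,0,0,0,1, 0,2,0,0,0,0,1, 0,2,0,0,0,0,1, 0,0,0,0,0,0,1]'
python3 -m crank '[0,2,0,0,0,0,1, 0,2,0,0,0,0,1, 0,2,0,0,0,0,1, 0,2,0,0,0,0,1, 0,2,0,0,0,0,1, 0,0,0,0,0,0,1]'
python3 -m crank '[0,2,0,0,0,0,1, 0,2,0,0,0,0,1, 0,2,0,0,0,0,1, 0,2,0,0,0,0,1, 0,2,0,0,0,0,1, 0,0,0,0,0,0,1]'
python3 -m crank '[0,2,0,0,0,0,1, 0,2,0,0,0,0,1, 0,2,0,0,0,0,1, 0,2,0,0,0,0,1, 0,0,0,0,0,0,1, 0,0,0,0,0,0,1]'
```

```text
clock: 10.45
ee_pos: [529.4, 87.2, 114.2]
orientation: [3.121, -0.348, -0.001]
wrist_force: [0.2, -0.3, 0.4]
grip_width: -0.1
clock: 10.95
ee_pos: [527.8, 79.6, 114.4]
orientation: [-3.119, 0.345, -0.001]
wrist_force: [0.4, 3.5, -0.4]
grip_width: 0.2
clock: 11.45
ee_pos: [525.0, 67.7, 114.2]
orientation: [3.121, -0.348, -0.0]
wrist_force: [-0.0, -0.5, -0.2]
grip_width: -0.0
clock: 11.95
ee_pos: [523.8, 62.3, 114.4]
orientation: [-3.119, 0.345, -0.001]
wrist_force: [1.1, 5.0, 0.4]
grip_width: 0.2
```

At t≈41.7 with 5 N the lever is just leaving click 2, and the force pattern matches the count so far: free at 16, loaded at 24, free at 36, loaded at 42. From here I go gently over the last ridge.

```bash
python3 -m crank '[0,1,0,0,0,0,1, 0,1,0,0,0,0,1, 0,1,0,0,0,0,1, 0,1,0,0,0,0,1, 0,1,0,0,0,0,1, 0,1,0,0,0,0,1, 0,0,0,0,0,0,1, 0,0,0,0,0,0,1]'
python3 -m crank '[0,1,0,0,0,0,1, 0,1,0,0,0,0,1, 0,0,0,0,0,0,1, 0,0,0,0,0,0,1]'
```

```text
clock: 12.62
ee_pos: [522.1, 54.4, 114.3]
orientation: [3.121, -0.347, -0.0]
wrist_force: [-0.1, -1.1, -0.2]
grip_width: -0.2
clock: 12.95
ee_pos: [521.7, 52.6, 114.2]
orientation: [3.122, -0.347, -0.0]
wrist_force: [-0.2, -0.3, -0.3]
grip_width: 0.3
```

```bash
python3 -m crank '[0,1,0,0,0,0,1, 0,1,0,0,0,0,1, 0,0,0,0,0,0,1, 0,0,0,0,0,0,1]'
python3 -m crank '[0,-5,0,0,0,0,1, 0,-8,0,0,0,0,1, 0,-8,0,0,0,0,1, 0,-5,-10,0,0,0,1, 0,0,-20,0,0,0,1, 0,0,-20,0,0,0,1, 0,0,-20,0,0,0,1, 0,-20,-20,0,0,0,1, 0,-20,-20,0,0,0,1, 0,-10,-20,0,0,0,1, 0,0,0,0,0,0,1, 0,0,0,0,0,0,1]'
python3 - <<'E'
from bench import r,optics
import numpy as np,cv2
s=r.sense();print(s["ee_pos"],s["wrist_force"])
im=optics.grab_frame("scene")["frame"][:,:,::-1]
cv2.imwrite("pics/s2.png",cv2.resize(im[170:260,265:385],None,fx=6,fy=6,interpolation=cv2.INTER_CUBIC))
s=r.sense();d=optics.grab_frame("wrist")
cv2.imwrite("pics/w1.png",d["frame"][:,:,::-1]);np.savez("pics/w1.npz",K=d["intrinsics"],M=d["mount"],p=s["ee_pos"],o=s["orientation"])
E
```

```text
clock: 13.28
ee_pos: [521.3, 50.9, 114.3]
orientation: [3.122, -0.347, -0.0]
wrist_force: [0.1, 0.8, 0.4]
grip_width: 0.3
clock: 14.28
ee_pos: [538.8, 126.5, 245.2]
orientation: [-3.122, 0.344, -0.004]
wrist_force: [1.1, 0.2, -0.3]
grip_width: 0.3
[538.75183337 126.49015302 245.19192198] [ 1.10344491  0.16917128 -0.27786836]
```

View pics/s2.png

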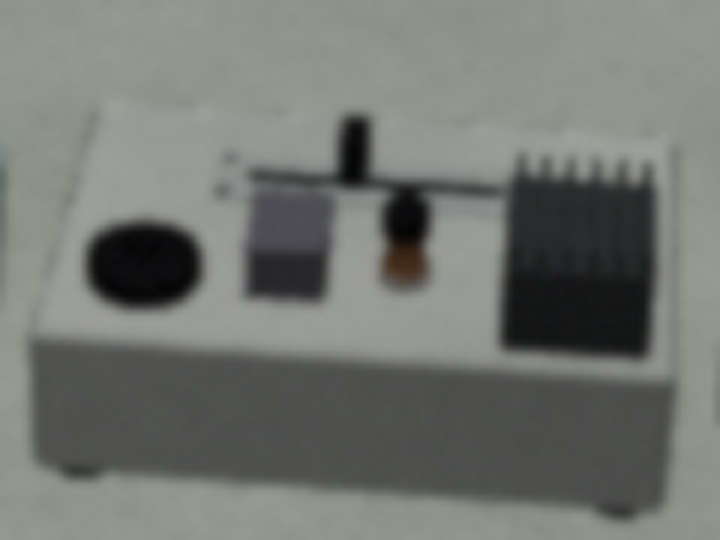

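View pics/w1.png

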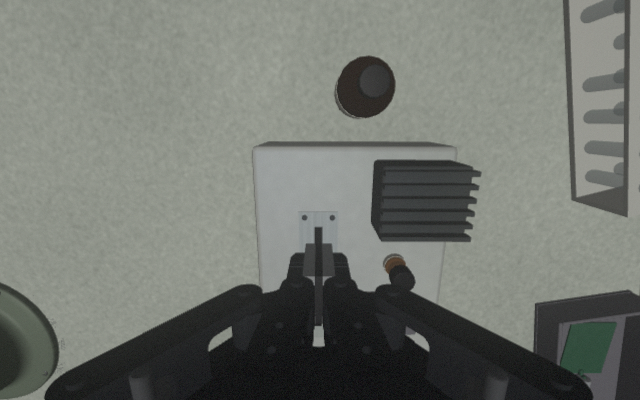

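The scene crop shows the lever base moved from about (483,191) to (354,182), with the vial, box and cap where they were. The wrist view hides the lever behind the fingers. I'll check the scene pixel against the predicted click positions.

```bash
python3 - <<'E'
import numpy as np
d=np.load("pics/scene0.npz");K,T=d["K"],d["T"];a=np.radians(-12.67);R=np.array([[np.cos(a),-np.sin(a)],[np.sin(a),np.cos(a)]])
for t in (0,20,40,60,80):
    w=[*(R@[-35,50-t]+[551.02,28.73]),102.5,1];c=K@(T@w)[:3];c=c[:2]/c[2];print(t,((c-[264.5,169.5])*6-.5).round(0))
E
```

```text
0 [482. 162.]
20 [439. 160.]
40 [396. 157.]
60 [353. 154.]
80 [309. 151.]
```

The lever centre is at column 354, against a prediction of 353 for the third click (396 for the second, 309 for the fourth). At home it was at 484, against 482 predicted. Handing in.

```bash
python3 -c "
from bench import r
s=r.sense();print(s['clock'],s['wrist_force']);print(r.job_done())"
```

```text
14.3833 [-0.28564042  0.71958422 -1.29607733]
the job is handed in; nothing more can be done
None
```

The filter lever is resting in the third click, and the job is handed in at about 14.4 s of the 43 s allowed. I only pushed it with the shut fingertips, never pinched it.

- **Home:** I pushed the lever from the first click back to the home stop. It stopped moving while the push rose to about 15 N, well above the 6 N click force. The scene camera showed it at column 484, against 482 predicted for home.
- **Third click:** I then pushed it the other way. The force built up and dropped off at each click, matching the count. I stopped at about 53 mm of fingertip travel, after the lever had snapped ahead.
- **Final check:** the last scene picture put the lever at column 354. The prediction is 353 for the third click, 396 for the second and 309 for the fourth.
- **Other things:** the vial, box and cap looked unmoved, and the gripper was clear at about zero force. I did not check the beaker and bottles against their starting positions, but the arm met no unexpected force.

Two checks were weaker. The first wrist-camera reading of the lever was about 4 mm off the top-camera one, which I put down to reading the pixel. The last wrist picture could not confirm the result because the fingers hid the lever.

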